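# Fit the grading screen on the bean sifter and start it

## Task

Ready the bench sifter at the coffee and spice table: lift the wooden grading screen by its grip bar and lower it gently, without dropping it, over the two pins of the sifter so that both pins come up through its holes and it lies flush on the deck, and let go. Then slide the metal safety catch fully sideways off the start button and leave it open, and press the uncovered button all the way down and release it. Leave the basket and the jars standing where they are.

Things in the scene. Friction and masses are not known exactly. Their poses are not given: they have to be found in the camera images.
- screen: Loose grading screen, 0.42 kg give or take: flat wooden frame 130 (x) x 200 (y) x 12 mm (z) with a perforated steel sheet in the middle, a through hole of 18 mm diameter near each short end (on its y axis at y = +80 and -80 mm), and a wooden grip bar above its middle. Origin: centre of the underside; z up through the sheet. At the start it lies flat on the table. It is the same both ways round and may be fitted either way.
- screen_grip (a point): Centre of the screen's grip bar, 49 mm above the underside. The bar runs along the screen's y: 90 mm long, 16 mm wide (across x), 18 mm high (top 58 mm above the underside), on a post at each end; free space beside it down to the sheet at 12 mm.
- hole_a (a point): Centre of the screen's hole at y = +80 mm, on the underside; axes as screen.
- hole_b (a point): Centre of the screen's hole at y = -80 mm, on the underside; axes as screen.
- sifter: Grey bench sifter, fixed to the table. Deck 170 (x) x 250 (y) mm, its flat top 70 mm above the table; on the side towards the robot (-x) a lower control step, 100 mm deep (x from -185 to -85 mm) with its top at 50 mm. Two low aluminium guide rails (top at 78 mm) run along y on the step. Origin: on the table under the middle of the deck; x away from the control step, y along the line of the pins.
- deck (a point): Centre of the deck's top, midway between the two pins; the screen's origin belongs here, with the screen's y along the sifter's y. Axes as sifter.
- pin_left (a point): Tip of the upright steel pin at the sifter's y = +80 mm: 14 mm diameter, 32 mm tall above the deck, its last 10 mm a taper to 6 mm.
- pin_right (a point): Tip of the like pin at y = -80 mm.
- catch (a joint): Safety catch position in m: 0 covers the button, it slides along the sifter's +y to its stop at 0.065; about 1.5 N of friction, it stays where it is left.
- catch_tab (a point): Top centre of the upright aluminium tab on the catch: 14 mm thick along the sifter's y, 40 mm long along x, standing 28 mm above the catch's 56 x 56 mm plate (the plate's top is 79 mm above the table, the tab's top 107 mm). It may be pinched or pushed. Moves with the catch.
- start (a joint): Start button travel in m: 0 up, 0.006 fully down (needs 5 N; springs back).
- start_top (a point): Centre of the top of the round grey start button, 34 mm diameter, 72 mm above the table, pressed straight down; at the start it is hidden under the catch plate. It lies on the control step at x = -135, y = -35 mm of the sifter.
- nutmeg_basket: Bystander: woven basket with nutmegs, 120 x 120 x 65 mm; origin under its centre.
- spice_jar: Bystander: small glass jar with a steel lid, 72 mm diameter, 95 mm tall; origin under its centre.
- coffee_canister: Bystander: glass canister with a flat steel lid, 94 mm diameter, 105 mm tall; origin under its centre.
Things that resemble listed ones, but are neither listed nor needed, are in the scene too. Of the things like the screen, leave any that is red; of the rest the larger one is meant.

How it is judged (in metres and radians):
On the way, in this order (a step that is already met when the one before it is completed fails the run):
1. the screen lies flush on the deck over both pins, let go (horizontal distance between screen and deck below 0.004 m and z of screen in the frame of deck between -0.003 and 0.003 m and angle between the y axis of screen and the y axis of sifter, either way round below 0.06 rad and angle between screen's own z axis and vertical below 0.03 rad and contact force between the fingers and screen below 0.1 N and linear speed of screen below 0.02 m/s), for 0.2 s.
2. the catch is slid fully aside (value of joint catch above 0.055 m), for 0.1 s.
3. the start button is pressed all the way down (value of joint start above 0.0048 m), for 0.05 s.
At the end, for the whole second after the job is handed in: The screen lies on the sifter's deck over both pins: its centre within 4 mm of the deck's centre, flush within 3 mm, in line within 0.06 rad (either way round), level within 0.03 rad and at rest; the catch stands open past 55 of its 65 mm; the button is up again (within 1.5 mm) (horizontal distance between screen and deck below 0.004 m and z of screen in the frame of deck between -0.003 and 0.003 m and angle between the y axis of screen and the y axis of sifter, either way round below 0.06 rad and angle between screen's own z axis and vertical below 0.03 rad and linear speed of screen below 0.02 m/s and value of joint catch above 0.055 m and value of joint start below 0.0015 m); the robot touches nothing.
It fails at once if the screen strikes the sifter hard (over 60 N) (contact force between screen and sifter above 60 N).
It fails at once if the screen is dropped (falls untouched at over 0.35 m/s, as from more than about 6 mm) (linear speed of screen above 0.35 m/s and contact force between the fingers and screen below 0.1 N).
It fails at once if the basket is moved by more than 30 mm or tipped (distance of nutmeg_basket from where it was at the start of the episode above 0.03 m or angle between nutmeg_basket's own z axis and vertical above 0.3 rad).
It fails at once if the spice jar is moved by more than 30 mm or tipped (distance of spice_jar from where it was at the start of the episode above 0.03 m or angle between spice_jar's own z axis and vertical above 0.3 rad).
It fails at once if the canister is moved by more than 30 mm or tipped (distance of coffee_canister from where it was at the start of the episode above 0.03 m or angle between coffee_canister's own z axis and vertical above 0.3 rad).
It also fails if it takes over 72 s, if anything falls off the work surface, if the arm or the gripper's body presses on something with over 40 N, if the wrist force passes 120 N, or if a joint passes its speed limit or range.

## Robot

A 6-joint arm with a two-finger parallel gripper is mounted at the origin on the work surface. World frame = base frame: x ahead of the robot, y to its left, z up, the work surface at z = 0. Lengths are in mm, angles in rad, forces in N, time in s.
With the tool pointing down it reaches from about 400 to 825 mm from the base axis. Payload 7 kg.
Tool frame: the origin (TCP) lies midway between the tips of the shut fingers; the grasp point (between the pads) lies 19 mm behind it (arm.grip_depth is the z of the grasp point in the tool frame, in mm); z points along the fingers, y is the direction in which the jaws open and shut (so a half turn about z gives the same grasp; the last joint's range is limited). The gripper opens to 88 mm and grips with 3 to 60 N. Pads are 19 mm wide; open, the fingers measure 130 mm over their backs; the gripper's body (78 mm by 193 mm) begins 47 mm behind the grasp point.
Start: joints at [1.413, 0.359, 0.012, 0, -1.224, -0.288], TCP at [291.051, 609.003, 226.561] pointing down, gripper open.
Joint ranges: [-3.07, 3.07], [-1.43, 2.12], [-1.02, 1.25], [-3.03, 1.67], [-3.05, -0], [-3.03, 3.03]. Speed limits (rad/s): [2.39, 2.39, 3.01, 3.14, 3.14, 3.14].

## Interface

Orientations are given as a rotation vector (axis times angle).
In Python, from rig import arm, viewer, workorder gives the robot as it stands.
- The arm moves only by the tool apply_moves, never from a script. Its argument "rows" is a list of rows, each an object of numbers: "dx", "dy", "dz": the shift along the tool's x, y, z in cm; "ax", "ay", "az": the turn, a rotation vector about the tool's x, y, z in degrees; "fingers": the opening in per cent of the stroke, from 0 (shut) to 100 (fully open). A call has 1 to 12 rows; each row is the pose to reach, as a shift and turn from the pose commanded when the call began, along the tool's axes at that moment; what a row does not reach only later rows make up. A row lasts 1/12 s, in which the tool goes at most 41.7 mm and 7.16 degrees, less where a joint would pass 70% of its speed; a pose out of reach is approached as far as the arm can. A call with a gripper value outside its range is refused whole. The fingers move at their own pace and stop on an object; "newtons" is the grip in N (left out, the last holds). Time passes only in rows, so rows that repeat a pose let the fingers close. It gives the time, the measured TCP pose, the force and the opening at its end, in the units of the state.
- arm.get_state(): the state, without advancing time (a new reading comes with each control period).
- viewer.camera(name): name is "scene" or "side" or "wrist"; returns the picture (400x640x3 uint8, red, green, blue); there is no depth.
- viewer.get_calibration(name): a dict with "fx", "fy", "cx", "cy" (pixels), "dist" ([k1, k2, p1, p2, k3] as OpenCV has them; the pictures are not rectified), "camera_from_world" (4x4, takes a point from world to camera coordinates). Camera axes: x right, y down, z forward; pixel columns grow to the right and rows downward; lengths in mm; the calibration is good to about 2 mm. A picture is of the moment at which its call begins: read the wrist's pose just before it. get_calibration takes no time and is no camera call; for the wrist camera it gives the pose at the moment of the call.
- workorder.finish_job(): hands the job in, once; it reports no verdict.
The state is a dict: "clock": time; "joints": joint angles; "joint_velocities": joint speeds; "tau": joint torques, N m; "tool_pos": TCP position; "orientation": TCP orientation; "ft_force": force on the tool from outside, world axes, zero at the start; "torque": the same for the moment, N m; "width": finger opening in mm.
Only numpy, scipy, OpenCV 4.12 (cv2) and the standard library are available. Lean on these libraries where they do the work, as an engineer would, in place of code of your own. Each camera call takes 0.05 s, during which the arm holds its last target. There are 200 camera calls.

## Working session

There is one attempt and no reset: what is moved stays moved. The work goes in short steps, Python scripts to look and compute and a tool call to move; the robot and the scene stay as the last step left them, time stands still between calls to the robot, and variables do not carry over. Pictures are saved under pics/ and viewed, about 8 in all and at most 12, crops included, and the job is handed in when it is done.

Besides the shell and the picture viewer there is one more tool, called in YAML: its name, and indented under it one key for each argument. apply_moves: Moves the arm, as the interface text tells. Its arguments: {"type":"object","properties":{"rows":{"type":"array","items":{"type":"object","properties":{"dx":{"type":"number"},"dy":{"type":"number"},"dz":{"type":"number"},"ax":{"type":"number"},"ay":{"type":"number"},"az":{"type":"number"},"fingers":{"type":"number"}}}},"newtons":{"type":"number"}},"required":["rows"]}

```bash
mkdir -p pics; cat > h.py <<'E'
import numpy as np, cv2
from rig import arm, viewer, workorder
def snap(n,f):
    c=viewer.get_calibration(n); im=viewer.camera(n); cv2.imwrite(f'pics/{f}.png',im[:,:,::-1]); np.save(f'pics/{f}.npy',np.array([c],dtype=object),allow_pickle=True); return im,c
def load(f): return cv2.imread(f'pics/{f}.png'), np.load(f'pics/{f}.npy',allow_pickle=True)[0]
def ray(c,uv):
    K=np.array([[c['fx'],0,c['cx']],[0,c['fy'],c['cy']],[0,0,1.]])
    p=cv2.undistortPoints(np.array(uv,float).reshape(-1,1,2),K,np.array(c['dist'])).reshape(-1,2)
    T=np.array(c['camera_from_world']);R=T[:3,:3];o=-R.T@T[:3,3]
    return o,np.c_[p,np.ones(len(p))]@R
def plane(c,uv,z):
    o,d=ray(c,uv); return o+d*((z-o[2])/d[:,2])[:,None]
def proj(c,P):
    K=np.array([[c['fx'],0,c['cx']],[0,c['fy'],c['cy']],[0,0,1.]]);T=np.array(c['camera_from_world'])
    return cv2.projectPoints(np.array(P,float).reshape(-1,1,3),cv2.Rodrigues(T[:3,:3])[0],T[:3,3],K,np.array(c['dist']))[0].reshape(-1,2)
E
python3 - <<'E'
from h import *
print(arm.get_state())
a,_=snap('scene','s0');b,_=snap('side','d0');w,_=snap('wrist','w0')
for n in('scene','side'):
    c=viewer.get_calibration(n);T=np.array(c['camera_from_world']);print(n,-T[:3,:3].T@T[:3,3])
cv2.imwrite('pics/both.png',np.vstack([a,b])[:,:,::-1][:, :][: ,:] if 0 else cv2.resize(np.vstack([a,b]),(480,600))[:,:,::-1])
E
```

```text
{'clock': 0.0, 'joints': array([ 1.41314498e+00,  3.59403788e-01,  1.10751661e-02, -3.28224186e-04,
       -1.22404603e+00, -2.88099774e-01]), 'joint_velocities': array([-0.00057212, -0.00027513, -0.00024834,  0.00069524,  0.00081299,
        0.00144347]), 'tau': array([ 1.12059966e-03, -5.82713699e+01,  2.93068725e+01,  6.99735671e+00,
        7.16081529e-03, -1.50202518e-04]), 'tool_pos': array([290.84262361, 608.61817243, 225.62277132]), 'orientation': array([ 3.06229369e+00, -6.94220434e-01, -3.21964302e-04]), 'ft_force': array([-0.42247097, -0.73744821,  0.11550188]), 'torque': array([-0.0376946 , -0.00043987,  0.04511885]), 'width': 87.3233310513579}
scene [1186.81333665 -801.14983501 1129.4841438 ]
side [ 494.79349219 -668.13794526  956.03506588]
```

View pics/s0.png

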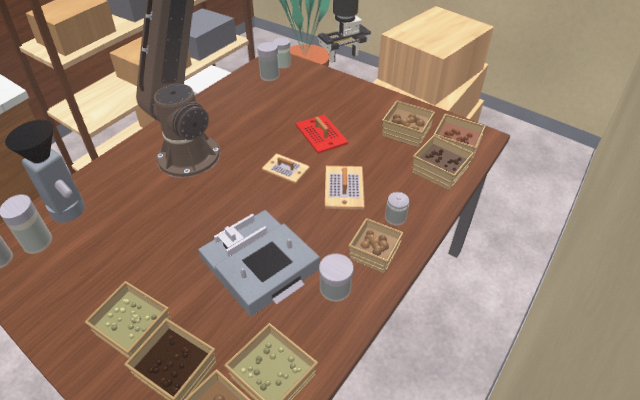

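View pics/d0.png

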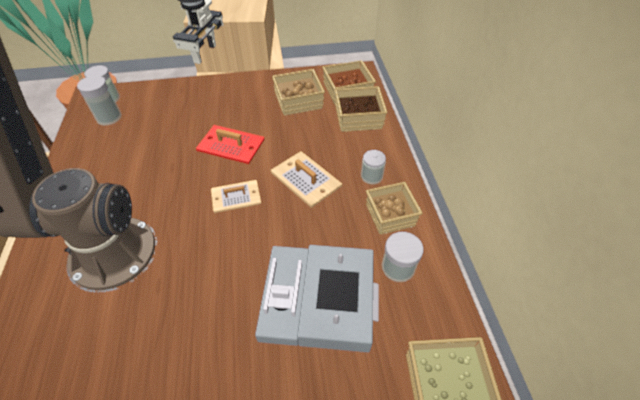

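The side view shows the wanted screen (larger, not red) at (306,177). The sifter pins are at (340,257) and (336,320), and the catch is near (282,295). In the scene view they are at (344,187), (289,243)/(243,271) and (232,234).

```bash
python3 - <<'E'
from h import *
from scipy.optimize import least_squares
# screen
for f,seed in(('s0',(344,187)),('d0',(306,177))):
    im,c=load(f)
    hsv=cv2.cvtColor(im,cv2.COLOR_BGR2HSV)
    m=cv2.inRange(hsv,(10,30,170),(30,200,255)); m=cv2.morphologyEx(m,cv2.MORPH_CLOSE,np.ones((7,7)))
    n,l,st,ce=cv2.connectedComponentsWithStats(m)
    i=min((k for k in range(1,n) if st[k,4]>500),key=lambda k:np.hypot(*(ce[k]-seed)))
    cn=max(cv2.findContours((l==i).astype(np.uint8),0,cv2.CHAIN_APPROX_NONE)[0],key=len)[:,0]
    P=plane(c,cn,12); r=cv2.minAreaRect(P[:,:2].astype(np.float32)); print(f,st[i],ce[i],r,'\n',cv2.boxPoints(r))
def tri(f1,u1,f2,u2):
    A=[];
    L=[]
    for f,u in((f1,u1),(f2,u2)):
        o,d=ray(load(f)[1],[u]);d=d[0]/np.linalg.norm(d[0]);M=np.eye(3)-np.outer(d,d);A.append(M);L.append(M@o)
    return np.linalg.lstsq(np.vstack(A),np.hstack(L),rcond=None)[0]
for a,b in(((289,240),(340,254.5)),((242.5,268),(336,316))): print(tri('s0',a,'d0',b),plane(load('s0')[1],[a],102),plane(load('d0')[1],[b],102))
a=load('s0')[0][195:320,190:350];b=load('d0')[0][235:360,250:410]
cv2.imwrite('pics/z.png',np.hstack([cv2.resize(x,None,fx=2.5*1,fy=2.5,interpolation=3)for x in(a,b)]))
E
```

```text
s0 [325 165  40  43 942] [343.92993631 186.55095541] ((579.4309692382812, 194.26113891601562), (133.35818481445312, 209.01251220703125), 34.43815612792969) 
 [[465.3383  242.74321]
 [583.5382   70.36284]
 [693.5237  145.77907]
 [575.3237  318.15942]]
d0 [ 263  136   80   71 1665] [301.8978979  174.86246246] ((531.9464111328125, 251.04486083984375), (152.8021240234375, 348.4388122558594), 34.17801284790039) 
 [[370.86957  352.25638 ]
 [566.61066   63.994286]
 [693.02325  149.83334 ]
 [497.28217  438.09543 ]]
[ 621.80285607 -158.75116392   95.51037654] [[ 625.68077926 -164.35268304  102.        ]] [[ 620.98906817 -161.0429249   102.        ]]
[ 583.43782607 -316.20638018  100.43417192] [[ 584.15750265 -315.4023468   102.        ]] [[ 583.10201215 -318.35783785  102.        ]]
```

View pics/z.png

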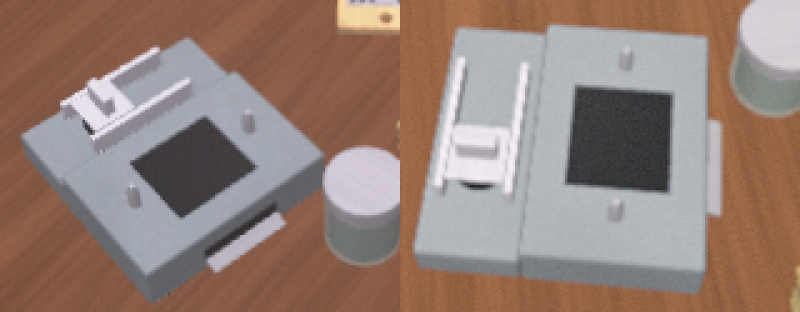

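The zoom shows the pins clearly, so the sifter is at about (602,-239) with yaw about -13.5°. The screen is at about (579,194) with yaw about 34°. I'll go above the screen now.

apply_moves:
  rows:
    - {"dx": 3,"dy": 1.7,"az": 6}
    - {"dx": 6.5,"dy": 3.7,"az": 12}
    - {"dx": 10,"dy": 5.7,"az": 18}
    - {"dx": 13.5,"dy": 7.7,"az": 24}
    - {"dx": 17,"dy": 9.7,"az": 30}
    - {"dx": 20.5,"dy": 11.7,"az": 30}
    - {"dx": 24,"dy": 13.7,"az": 30}
    - {"dx": 27.5,"dy": 15.7,"az": 30}
    - {"dx": 31,"dy": 17.7,"az": 30}
    - {"dx": 34.5,"dy": 19.7,"az": 30}
    - {"dx": 38,"dy": 21.7,"az": 30}
    - {"dx": 41.5,"dy": 23.7,"az": 30}

```text
validation failed for argument at $.ro...
```

```bash
python3 - <<'E'
from h import *
from scipy.spatial.transform import Rotation as R
s=arm.get_state();print(s['clock'],s['tool_pos'],R.from_rotvec(s['orientation']).as_matrix().round(3),s['joints'])
im,c=snap('wrist','w1');T=np.array(c['camera_from_world']);print(-T[:3,:3].T@T[:3,3],T[2,:3])
E
```

```text
0.15 [290.91637855 608.6934489  225.84162365] [[ 0.902 -0.431 -0.   ]
 [-0.431 -0.902 -0.001]
 [ 0.     0.001 -1.   ]] [ 1.41308379e+00  3.59226530e-01  1.12895611e-02 -2.67905081e-04
 -1.22408964e+00 -2.88098553e-01]
[354.72530394 577.32093217 383.84480146] [-0.23754223  0.11222115 -0.9648731 ]
```

View pics/w1.png

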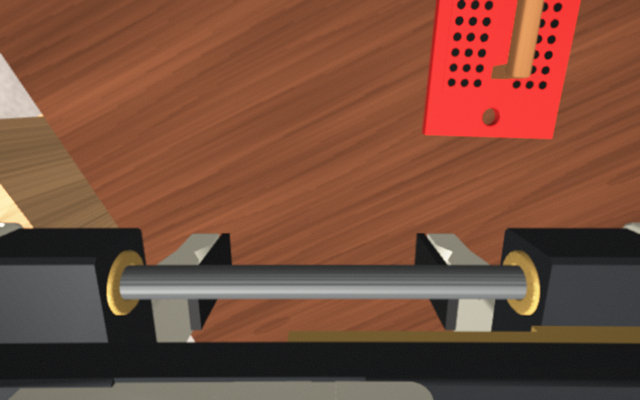

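The wrist picture shows the red screen ahead, with the fingers at row ~280. The move was refused, probably over the missing keys, so I'll resend with full rows.

apply_moves:
  rows:
    - {"dx": 3,"dy": 1.7,"dz": 0,"ax": 0,"ay": 0,"az": 6,"fingers": 100}
    - {"dx": 6.5,"dy": 3.7,"dz": 0,"ax": 0,"ay": 0,"az": 12,"fingers": 100}
    - {"dx": 10,"dy": 5.7,"dz": 0,"ax": 0,"ay": 0,"az": 18,"fingers": 100}
    - {"dx": 13.5,"dy": 7.7,"dz": 0,"ax": 0,"ay": 0,"az": 24,"fingers": 100}
    - {"dx": 17,"dy": 9.7,"dz": 0,"ax": 0,"ay": 0,"az": 30,"fingers": 100}
    - {"dx": 20.5,"dy": 11.7,"dz": 0,"ax": 0,"ay": 0,"az": 30,"fingers": 100}
    - {"dx": 24,"dy": 13.7,"dz": 0,"ax": 0,"ay": 0,"az": 30,"fingers": 100}
    - {"dx": 27.5,"dy": 15.7,"dz": 0,"ax": 0,"ay": 0,"az": 30,"fingers": 100}
    - {"dx": 31,"dy": 17.7,"dz": 0,"ax": 0,"ay": 0,"az": 30,"fingers": 100}
    - {"dx": 34.5,"dy": 19.7,"dz": 0,"ax": 0,"ay": 0,"az": 30,"fingers": 100}
    - {"dx": 36,"dy": 20.5,"dz": 0,"ax": 0,"ay": 0,"az": 30,"fingers": 100}
    - {"dx": 36,"dy": 20.5,"dz": 0,"ax": 0,"ay": 0,"az": 30,"fingers": 100}

```text
clock: 1.2
tool_pos: [529.1, 265.5, 226.4]
orientation: [2.776, -1.469, 0.0]
ft_force: [0.3, 0.9, 0.2]
width: 87.7
```

```bash
python3 - <<'E'
from h import *
s=arm.get_state();print(s['clock'],s['tool_pos'],s['joints'])
im,c=snap('wrist','w2')
E
```

```text
1.2 [529.1077703  265.53163527 226.41154673] [ 7.95305236e-01  2.23656749e-01 -1.77507609e-01  3.84877493e-04
 -1.17025156e+00 -1.97878141e-01]
```

View pics/w2.png

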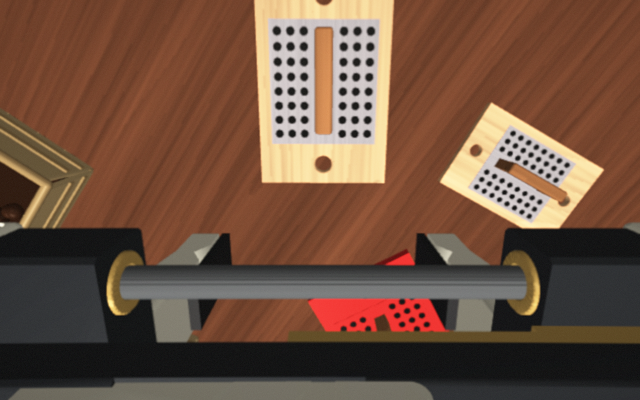

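The screen lies ahead: bar (315–332, 27–135), near hole (323,163), far hole cut off at the top edge.

```bash
python3 - <<'E'
from h import *
im,c=load('w2');hsv=cv2.cvtColor(im,cv2.COLOR_BGR2HSV)
roi=hsv[15:145,290:360]; m=cv2.inRange(roi,(5,100,120),(20,255,255))
cn=max(cv2.findContours(m,0,cv2.CHAIN_APPROX_NONE)[0],key=len)[:,0]+[290,15]
r=cv2.minAreaRect(plane(c,cn,58)[:,:2].astype(np.float32));print('bar',cv2.boundingRect(cn),r,cv2.boxPoints(r))
m=cv2.inRange(hsv,(8,20,180),(35,140,255));m[:,:240]=0;m[:,410:]=0;m[200:]=0
for v in range(20,180,20):
    x=np.where(m[v])[0]; p=plane(c,[(x.min(),v),(x.max()+1,v)],12)[:,:2]; print(v,x.min(),x.max(),p.mean(0).round(1),np.linalg.norm(p[0]-p[1]).round(1))
roi=cv2.cvtColor(im,6)[150:178,308:340];mm=(roi<150).astype(np.uint8);n,l,st,ce=cv2.connectedComponentsWithStats(mm);print(st[1:],ce[1:]+[308,150]);k=1+st[1:,4].argmax();print('hole',plane(c,[ce[k]+[308,150]],12))
E
```

```text
bar (315, 27, 18, 107) ((575.7821655273438, 194.85174560546875), (14.517311096191406, 87.42327880859375), 33.92141342163086) [[545.3654  227.07309]
 [594.1524  154.52893]
 [606.1989  162.6304 ]
 [557.4119  235.17456]]
20 255 392 [607.7 146.8] 130.6
40 256 391 [597.9 161.3] 130.6
60 257 390 [587.8 176.1] 130.5
80 257 389 [577.7 191.7] 131.4
100 258 388 [567.  207.4] 131.3
120 259 387 [555.9 223.6] 131.2
140 260 386 [544.6 240.3] 131.1
160 261 385 [532.8 257.5] 131.0
[[  7   6  17  16 216]] [[322.80555556 163.65277778]]
hole [[531.24526723 261.10824533  12.        ]]
```

apply_moves:
  newtons: 30
  rows:
    - {"dx": 3,"dy": 0.05,"dz": 2,"ax": 0,"ay": 0,"az": 0,"fingers": 100}
    - {"dx": 6,"dy": 0.1,"dz": 4,"ax": 0,"ay": 0,"az": 0,"fingers": 100}
    - {"dx": 8.45,"dy": 0.1,"dz": 7,"ax": 0,"ay": 0,"az": 0,"fingers": 100}
    - {"dx": 8.45,"dy": 0.1,"dz": 10.5,"ax": 0,"ay": 0,"az": 0,"fingers": 100}
    - {"dx": 8.45,"dy": 0.1,"dz": 14,"ax": 0,"ay": 0,"az": 0,"fingers": 100}
    - {"dx": 8.45,"dy": 0.1,"dz": 17,"ax": 0,"ay": 0,"az": 0,"fingers": 100}
    - {"dx": 8.45,"dy": 0.1,"dz": 19,"ax": 0,"ay": 0,"az": 0,"fingers": 100}
    - {"dx": 8.45,"dy": 0.1,"dz": 19.5,"ax": 0,"ay": 0,"az": 0,"fingers": 100}
    - {"dx": 8.45,"dy": 0.1,"dz": 19.5,"ax": 0,"ay": 0,"az": 0,"fingers": 100}

```text
clock: 2.0
tool_pos: [573.3, 198.7, 30.0]
orientation: [2.778, -1.461, -0.002]
ft_force: [0.4, 0.3, 0.9]
width: 87.6
```

apply_moves:
  newtons: 30
  rows:
    - {"dx": 0,"dy": 0,"dz": 0,"ax": 0,"ay": 0,"az": 0,"fingers": 60}
    - {"dx": 0,"dy": 0,"dz": 0,"ax": 0,"ay": 0,"az": 0,"fingers": 30}
    - {"dx": 0,"dy": 0,"dz": 0,"ax": 0,"ay": 0,"az": 0,"fingers": 0}
    - {"dx": 0,"dy": 0,"dz": 0,"ax": 0,"ay": 0,"az": 0,"fingers": 0}
    - {"dx": 0,"dy": 0,"dz": 0,"ax": 0,"ay": 0,"az": 0,"fingers": 0}
    - {"dx": 0,"dy": 0,"dz": 0,"ax": 0,"ay": 0,"az": 0,"fingers": 0}
    - {"dx": 0,"dy": 0,"dz": 0,"ax": 0,"ay": 0,"az": 0,"fingers": 0}
    - {"dx": 0,"dy": 0,"dz": 0,"ax": 0,"ay": 0,"az": 0,"fingers": 0}
    - {"dx": 0,"dy": 0,"dz": 0,"ax": 0,"ay": 0,"az": 0,"fingers": 0}
    - {"dx": 0,"dy": 0,"dz": 0,"ax": 0,"ay": 0,"az": 0,"fingers": 0}

```text
clock: 2.83
tool_pos: [574.5, 198.5, 31.5]
orientation: [2.78, -1.464, -0.0]
ft_force: [-0.8, -0.4, 0.1]
width: 26.8
```

apply_moves:
  newtons: 40
  rows:
    - {"dx": 0,"dy": 0,"dz": 0,"ax": 0,"ay": 0,"az": 0,"fingers": 0}
    - {"dx": 0,"dy": 0,"dz": 0,"ax": 0,"ay": 0,"az": 0,"fingers": 0}
    - {"dx": 0,"dy": 0,"dz": 0,"ax": 0,"ay": 0,"az": 0,"fingers": 0}
    - {"dx": 0,"dy": 0,"dz": 0,"ax": 0,"ay": 0,"az": 0,"fingers": 0}
    - {"dx": 0,"dy": 0,"dz": 0,"ax": 0,"ay": 0,"az": 0,"fingers": 0}
    - {"dx": 0,"dy": 0,"dz": 0,"ax": 0,"ay": 0,"az": 0,"fingers": 0}

```text
clock: 3.33
tool_pos: [574.4, 198.5, 31.5]
orientation: [2.78, -1.464, -0.0]
ft_force: [0.2, -0.2, -0.3]
width: 15.7
```

Gripped (15.7 mm). Lift, then travel.

apply_moves:
  newtons: 40
  rows:
    - {"dx": 0,"dy": 0,"dz": -1,"ax": 0,"ay": 0,"az": 0,"fingers": 0}
    - {"dx": 0,"dy": 0,"dz": -3,"ax": 0,"ay": 0,"az": 0,"fingers": 0}
    - {"dx": 0,"dy": 0,"dz": -6,"ax": 0,"ay": 0,"az": 0,"fingers": 0}
    - {"dx": 0,"dy": 0,"dz": -9,"ax": 0,"ay": 0,"az": 0,"fingers": 0}
    - {"dx": 0,"dy": 0,"dz": -12,"ax": 0,"ay": 0,"az": 0,"fingers": 0}
    - {"dx": 1,"dy": 1.2,"dz": -15,"ax": 0,"ay": 0,"az": 0,"fingers": 0}
    - {"dx": 3,"dy": 3.6,"dz": -17,"ax": 0,"ay": 0,"az": -4,"fingers": 0}
    - {"dx": 5,"dy": 6,"dz": -19,"ax": 0,"ay": 0,"az": -8,"fingers": 0}
    - {"dx": 7,"dy": 8.4,"dz": -21,"ax": 0,"ay": 0,"az": -12,"fingers": 0}
    - {"dx": 9,"dy": 10.8,"dz": -23,"ax": 0,"ay": 0,"az": -16,"fingers": 0}
    - {"dx": 11,"dy": 13.2,"dz": -25,"ax": 0,"ay": 0,"az": -20,"fingers": 0}
    - {"dx": 12,"dy": 14.4,"dz": -26,"ax": 0,"ay": 0,"az": -22,"fingers": 0}

```text
clock: 4.33
tool_pos: [522.6, 15.6, 294.9]
orientation: [-3.008, 0.901, -0.004]
ft_force: [-0.0, 1.1, -3.3]
width: 15.5
```

apply_moves:
  newtons: 40
  rows:
    - {"dx": 0.8,"dy": 2.7,"dz": 0,"ax": 0,"ay": 0,"az": -3,"fingers": 0}
    - {"dx": 1.6,"dy": 5.4,"dz": 0,"ax": 0,"ay": 0,"az": -6,"fingers": 0}
    - {"dx": 2.4,"dy": 8.1,"dz": 0,"ax": 0,"ay": 0,"az": -9,"fingers": 0}
    - {"dx": 3.2,"dy": 10.8,"dz": 0,"ax": 0,"ay": 0,"az": -12,"fingers": 0}
    - {"dx": 4,"dy": 13.5,"dz": 0,"ax": 0,"ay": 0,"az": -15,"fingers": 0}
    - {"dx": 4.8,"dy": 16.2,"dz": 0,"ax": 0,"ay": 0,"az": -18,"fingers": 0}
    - {"dx": 5.6,"dy": 18.9,"dz": 0,"ax": 0,"ay": 0,"az": -20,"fingers": 0}
    - {"dx": 6.2,"dy": 20.8,"dz": 0,"ax": 0,"ay": 0,"az": -20,"fingers": 0}
    - {"dx": 6.5,"dy": 21.8,"dz": 0,"ax": 0,"ay": 0,"az": -20,"fingers": 0}
    - {"dx": 6.5,"dy": 21.8,"dz": 0,"ax": 0,"ay": 0,"az": -20,"fingers": 0}
    - {"dx": 6.5,"dy": 21.8,"dz": 0,"ax": 0,"ay": 0,"az": -20,"fingers": 0}
    - {"dx": 6.5,"dy": 21.8,"dz": 0,"ax": 0,"ay": 0,"az": -20,"fingers": 0}

```text
clock: 5.33
tool_pos: [457.4, -198.9, 291.6]
orientation: [-3.119, 0.371, -0.0]
ft_force: [0.6, 0.2, -2.7]
width: 15.8
```

```bash
python3 - <<'E'
from h import *
s=arm.get_state();print(s['clock'],s['tool_pos'],s['orientation'],s['joints'])
im,c=snap('wrist','w3');print(proj(c,[[622,-160,102],[583,-317,102]]))
E
```

```text
5.3333 [ 457.39579546 -198.92187408  291.63392711] [-3.11932755e+00  3.70527856e-01 -7.93304847e-05] [-1.57886964e-02  2.59345864e-02 -2.59324205e-01 -3.42631787e-04
 -1.28545298e+00  1.35022038e+00]
[[234.13655871   2.31898498]
 [419.44135194   3.80949731]]
```

View pics/w3.png

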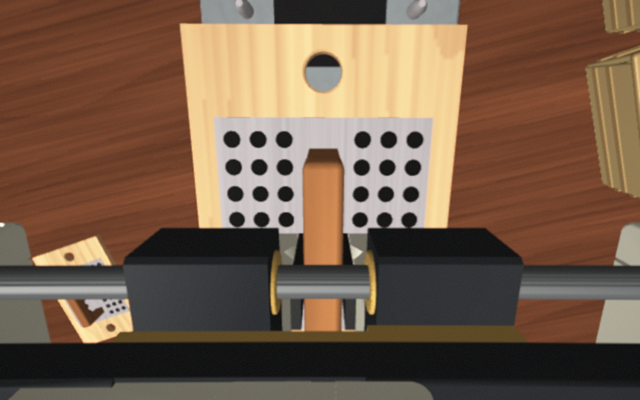

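The pins peek over the screen's far edge at (243,8) and (417,8), and the held screen's hole is at (322,72). I'll nudge forward 8 mm and measure the tips and the hole.

apply_moves:
  newtons: 40
  rows:
    - {"dx": 0.9,"dy": 0,"dz": 0,"ax": 0,"ay": 0,"az": 0,"fingers": 0}
    - {"dx": 0.9,"dy": 0,"dz": 0,"ax": 0,"ay": 0,"az": 0,"fingers": 0}
    - {"dx": 0.9,"dy": 0,"dz": 0,"ax": 0,"ay": 0,"az": 0,"fingers": 0}
    - {"dx": 0.9,"dy": 0,"dz": 0,"ax": 0,"ay": 0,"az": 0,"fingers": 0}
    - {"dx": 0.9,"dy": 0,"dz": 0,"ax": 0,"ay": 0,"az": 0,"fingers": 0}
    - {"dx": 0.9,"dy": 0,"dz": 0,"ax": 0,"ay": 0,"az": 0,"fingers": 0}

```text
clock: 5.88
tool_pos: [466.0, -201.4, 291.5]
orientation: [-3.12, 0.37, 0.0]
ft_force: [-0.5, 0.3, -3.3]
width: 15.6
```

```bash
python3 - <<'E'
from h import *
s=arm.get_state();print(s['clock'],s['tool_pos'],s['orientation'])
im,c=snap('wrist','w4');im=im[:,:,::-1]
print(proj(c,[[622,-160,102],[583,-317,102]]))
cv2.imwrite('pics/z4.png',cv2.resize(np.vstack([np.hstack([im[0:40,215:265],im[0:40,395:445]]),im[55:95,272:372]]),None,fx=7,fy=7,interpolation=cv2.INTER_CUBIC))
E
```

```text
5.8833 [ 466.03129127 -201.43844859  291.54702665] [-3.11969995e+00  3.70171284e-01  1.62281402e-04]
[[234.27431247  13.6124271 ]
 [418.18449229  15.15464413]]
```

View pics/z4.png

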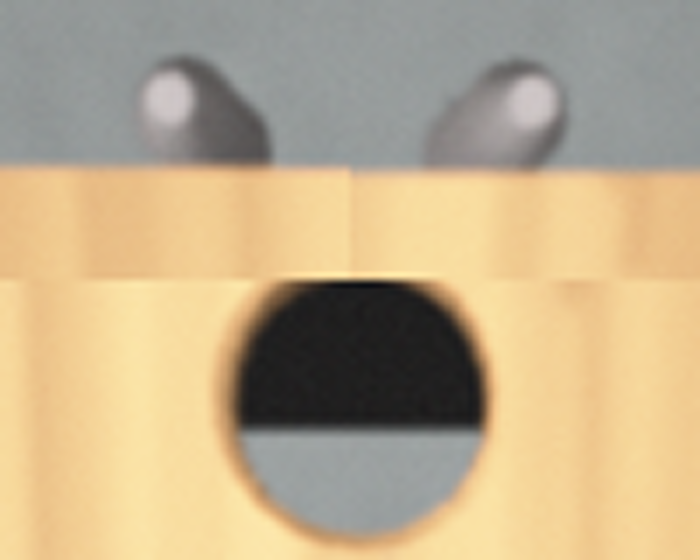

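Tips read at (238.5,13.6) and (421.0,14.0), and the hole centre at about (322,73).

```bash
cat >> h.py <<'E'
from scipy.spatial.transform import Rotation as Rt
def yaw(s): x=Rt.from_rotvec(s['orientation']).as_matrix()[:,0]; return np.arctan2(x[1],x[0])
E
python3 - <<'E'
from h import *
im,c=load('w4');s=arm.get_state()
P=plane(c,[(238.5,13.6),(421.0,14.0)],102);L,R=P[:,:2];print(P,np.linalg.norm(L-R))
C=(L+R)/2;y=L-R;sy=np.degrees(np.arctan2(-y[0],y[1]));print('sifter',C,sy)
h=cv2.cvtColor(im,cv2.COLOR_BGR2HSV);g=im[:,:,2]
ztop=s['tool_pos'][2]-19.5
roi=(g[45:100,290:356]<215).astype(np.uint8);n,l,st,ce=cv2.connectedComponentsWithStats(roi);k=1+st[1:,4].argmax();e=cv2.fitEllipse(max(cv2.findContours((l==k).astype(np.uint8),0,1)[0],key=len));print(st[k],e)
hc=np.array(e[0])+[290,45];H=plane(c,[hc],ztop)[0]
a=yaw(s);u=np.array([np.cos(a),np.sin(a)]);v=np.array([np.sin(a),-np.cos(a)])
d=H[:2]-s['tool_pos'][:2];print('hole in tool',d@u,d@v)
# frame side edges
m=cv2.inRange(h,(8,20,150),(35,180,255));
for r in range(35,220,25):
    x=np.where(m[r,170:480])[0]+170;p=plane(c,[(x.min(),r),(x.max()+1,r)],ztop)[:,:2]-s['tool_pos'][:2];print(r,x.min(),x.max(),(p@u).round(1),(p@v).round(1))
print('tool yaw',np.degrees(a))
o,_=ray(c,[(0,0)])
print('cam',o)
E
```

```text
[[ 621.15391595 -163.61264235  102.        ]
 [ 583.3244076  -319.55000904  102.        ]] 160.46038150285324
sifter [ 602.23916178 -241.58132569] -13.636194477415586
[  13    6   39   42 1264] ((32.263431549072266, 26.452556610107422), (37.906211853027344, 40.648292541503906), 2.112391948699951)
hole in tool 82.73952384501183 0.7211503654224067
35 180 466 [98.2 98.3] [-64.   66.6]
60 183 464 [87.6 87.7] [-63.8  66.8]
85 185 461 [76.6 76.6] [-64.   66.6]
110 188 459 [65.1 65.2] [-63.8  66.9]
135 190 456 [53.2 53.3] [-64.   66.6]
160 193 453 [40.9 40.9] [-63.7  66.4]
185 195 451 [28.1 28.1] [-63.9  66.6]
210 197 448 [14.8 14.8] [-64.1  66.3]
tool yaw -13.536644028580998
cam [ 534.76444984 -218.97453178  449.5097322 ]
```

apply_moves:
  newtons: 40
  rows:
    - {"dx": 1,"dy": 0,"dz": 0,"ax": 0,"ay": 0,"az": 6,"fingers": 0}
    - {"dx": 2,"dy": 0,"dz": 0,"ax": 0,"ay": 0,"az": 12,"fingers": 0}
    - {"dx": 3,"dy": 0,"dz": 0,"ax": 0,"ay": 0,"az": 18,"fingers": 0}
    - {"dx": 4,"dy": 0.1,"dz": 0,"ax": 0,"ay": 0,"az": 24,"fingers": 0}
    - {"dx": 5,"dy": 0.1,"dz": 0,"ax": 0,"ay": 0,"az": 30,"fingers": 0}
    - {"dx": 6,"dy": 0.15,"dz": 0,"ax": 0,"ay": 0,"az": 36,"fingers": 0}
    - {"dx": 7,"dy": 0.2,"dz": 0,"ax": 0,"ay": 0,"az": 42,"fingers": 0}
    - {"dx": 8,"dy": 0.2,"dz": 0,"ax": 0,"ay": 0,"az": 48,"fingers": 0}
    - {"dx": 9,"dy": 0.2,"dz": 0,"ax": 0,"ay": 0,"az": 54,"fingers": 0}
    - {"dx": 10,"dy": 0.25,"dz": 0,"ax": 0,"ay": 0,"az": 60,"fingers": 0}
    - {"dx": 11,"dy": 0.3,"dz": 0,"ax": 0,"ay": 0,"az": 66,"fingers": 0}
    - {"dx": 11,"dy": 0.3,"dz": 0,"ax": 0,"ay": 0,"az": 66,"fingers": 0}

```text
clock: 6.93
tool_pos: [573.5, -230.6, 290.9]
orientation: [2.409, -2.016, -0.0]
ft_force: [1.2, -0.0, -3.3]
width: 15.8
```

apply_moves:
  newtons: 40
  rows:
    - {"dx": 0.4,"dy": -0.9,"dz": 0,"ax": 0,"ay": 0,"az": 6,"fingers": 0}
    - {"dx": 0.8,"dy": -1.8,"dz": 0,"ax": 0,"ay": 0,"az": 12,"fingers": 0}
    - {"dx": 1.25,"dy": -2.77,"dz": 1,"ax": 0,"ay": 0,"az": 18,"fingers": 0}
    - {"dx": 1.25,"dy": -2.77,"dz": 3,"ax": 0,"ay": 0,"az": 23.7,"fingers": 0}
    - {"dx": 1.25,"dy": -2.77,"dz": 5.5,"ax": 0,"ay": 0,"az": 23.7,"fingers": 0}
    - {"dx": 1.25,"dy": -2.77,"dz": 8,"ax": 0,"ay": 0,"az": 23.7,"fingers": 0}
    - {"dx": 1.25,"dy": -2.77,"dz": 10.5,"ax": 0,"ay": 0,"az": 23.7,"fingers": 0}
    - {"dx": 1.25,"dy": -2.77,"dz": 12.5,"ax": 0,"ay": 0,"az": 23.7,"fingers": 0}
    - {"dx": 1.25,"dy": -2.77,"dz": 14,"ax": 0,"ay": 0,"az": 23.7,"fingers": 0}
    - {"dx": 1.25,"dy": -2.77,"dz": 14.5,"ax": 0,"ay": 0,"az": 23.7,"fingers": 0}
    - {"dx": 1.25,"dy": -2.77,"dz": 14.5,"ax": 0,"ay": 0,"az": 23.7,"fingers": 0}
    - {"dx": 1.25,"dy": -2.77,"dz": 14.5,"ax": 0,"ay": 0,"az": 23.7,"fingers": 0}

```text
clock: 7.93
tool_pos: [602.1, -237.7, 147.3]
orientation: [-1.952, 2.461, -0.001]
ft_force: [-0.3, 0.1, -2.0]
width: 15.7
```

```bash
python3 - <<'E'
from h import *
s=arm.get_state();print(s['clock'],s['tool_pos'],np.degrees(yaw(s)),s['ft_force'])
im,c=snap('wrist','w5');im=im[:,:,::-1];d,_=snap('side','d5')
cv2.imwrite('pics/z5.png',np.vstack([cv2.resize(im[40:110,270:380],(660,420),interpolation=2),np.zeros((5,660,3),np.uint8)]))
E
```

```text
7.9333 [ 602.1297589  -237.66390722  147.34311776] -103.1652600734306 [-0.28305247  0.12232461 -1.96344026]
```

View pics/z5.png

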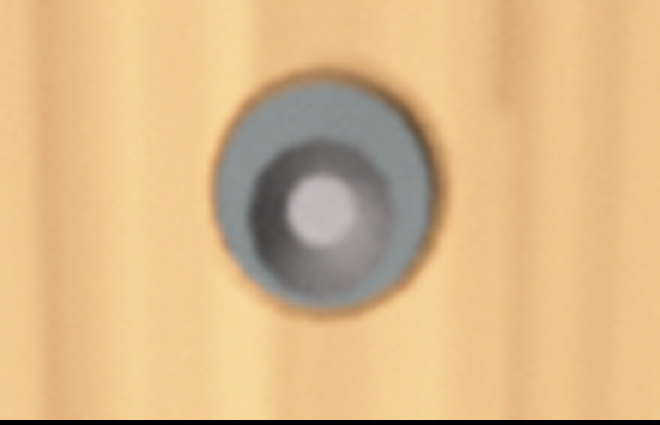

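The pin tip is seen inside the near hole at about (323.1,74.8), with the hole rim centred at about (324.6,71.9).

```bash
python3 - <<'E'
from h import *
im,c=load('w5');s=arm.get_state();zt=s['tool_pos'][2]-19.5
g=im[:,:,2];roi=(g[40:110,290:360]<195).astype(np.uint8);n,l,st,ce=cv2.connectedComponentsWithStats(roi);k=1+st[1:,4].argmax();e=cv2.fitEllipse(max(cv2.findContours((l==k).astype(np.uint8),0,1)[0],key=len));print(st[k],e)
a=yaw(s);u=np.array([np.cos(a),np.sin(a)]);v=np.array([np.sin(a),-np.cos(a)])
for uv,z in(((323.1,74.8),102),(np.array(e[0])+[290,40],zt),((324.6,71.9),zt),((323.1,74.8),99)):
    d=plane(c,[uv],z)[0][:2]-s['tool_pos'][:2];print(d@u,d@v)
h=cv2.cvtColor(im,cv2.COLOR_BGR2HSV);m=cv2.inRange(h,(8,20,150),(35,180,255))
for r in(35,110):
    x=np.where(m[r,150:500])[0]+150;p=plane(c,[(x.min(),r),(x.max()+1,r)],zt)[:,:2]-s['tool_pos'][:2];print((p@u).round(1),(p@v).round(1))
E
```

```text
[  15   11   40   42 1250] ((34.421356201171875, 31.437814712524414), (38.01876449584961, 40.31624984741211), 176.75857543945312)
83.7691597676178 0.5095398622209402
83.71848599887471 1.1563627441413473
83.51512750835197 1.24006524936485
83.94165177869687 0.5058704060666948
[99.2 99.2] [-63.9  65.7]
[66.1 66.2] [-64.1  66. ]
```

apply_moves:
  newtons: 40
  rows:
    - {"dx": 0,"dy": -0.11,"dz": 0,"ax": 0,"ay": 0,"az": 0.4,"fingers": 0}
    - {"dx": 0,"dy": -0.11,"dz": 0.4,"ax": 0,"ay": 0,"az": 0.4,"fingers": 0}
    - {"dx": 0,"dy": -0.11,"dz": 0.8,"ax": 0,"ay": 0,"az": 0.4,"fingers": 0}
    - {"dx": 0,"dy": -0.11,"dz": 1.2,"ax": 0,"ay": 0,"az": 0.4,"fingers": 0}
    - {"dx": 0,"dy": -0.11,"dz": 1.5,"ax": 0,"ay": 0,"az": 0.4,"fingers": 0}
    - {"dx": 0,"dy": -0.11,"dz": 1.7,"ax": 0,"ay": 0,"az": 0.4,"fingers": 0}
    - {"dx": 0,"dy": -0.11,"dz": 1.9,"ax": 0,"ay": 0,"az": 0.4,"fingers": 0}
    - {"dx": 0,"dy": -0.11,"dz": 2.0,"ax": 0,"ay": 0,"az": 0.4,"fingers": 0}
    - {"dx": 0,"dy": -0.11,"dz": 2.0,"ax": 0,"ay": 0,"az": 0.4,"fingers": 0}
    - {"dx": 0,"dy": -0.11,"dz": 2.0,"ax": 0,"ay": 0,"az": 0.4,"fingers": 0}

```text
clock: 8.87
tool_pos: [602.9, -237.8, 126.6]
orientation: [1.942, -2.47, 0.0]
ft_force: [-0.1, -1.0, -2.5]
width: 15.6
```

apply_moves:
  newtons: 40
  rows:
    - {"dx": 0,"dy": 0,"dz": 0.2,"ax": 0,"ay": 0,"az": 0,"fingers": 0}
    - {"dx": 0,"dy": 0,"dz": 0.4,"ax": 0,"ay": 0,"az": 0,"fingers": 0}
    - {"dx": 0,"dy": 0,"dz": 0.6,"ax": 0,"ay": 0,"az": 0,"fingers": 0}
    - {"dx": 0,"dy": 0,"dz": 0.8,"ax": 0,"ay": 0,"az": 0,"fingers": 0}
    - {"dx": 0,"dy": 0,"dz": 1,"ax": 0,"ay": 0,"az": 0,"fingers": 0}
    - {"dx": 0,"dy": 0,"dz": 1.2,"ax": 0,"ay": 0,"az": 0,"fingers": 0}
    - {"dx": 0,"dy": 0,"dz": 1.4,"ax": 0,"ay": 0,"az": 0,"fingers": 0}
    - {"dx": 0,"dy": 0,"dz": 1.6,"ax": 0,"ay": 0,"az": 0,"fingers": 0}
    - {"dx": 0,"dy": 0,"dz": 1.8,"ax": 0,"ay": 0,"az": 0,"fingers": 0}
    - {"dx": 0,"dy": 0,"dz": 2.0,"ax": 0,"ay": 0,"az": 0,"fingers": 0}
    - {"dx": 0,"dy": 0,"dz": 2.0,"ax": 0,"ay": 0,"az": 0,"fingers": 0}
    - {"dx": 0,"dy": 0,"dz": 2.0,"ax": 0,"ay": 0,"az": 0,"fingers": 0}

```text
clock: 9.87
tool_pos: [602.8, -237.8, 106.4]
orientation: [1.942, -2.469, -0.0]
ft_force: [-0.6, -0.2, -2.0]
width: 15.3
```

apply_moves:
  newtons: 40
  rows:
    - {"dx": 0,"dy": 0,"dz": 0.1,"ax": 0,"ay": 0,"az": 0,"fingers": 0}
    - {"dx": 0,"dy": 0,"dz": 0.2,"ax": 0,"ay": 0,"az": 0,"fingers": 0}
    - {"dx": 0,"dy": 0,"dz": 0.3,"ax": 0,"ay": 0,"az": 0,"fingers": 0}
    - {"dx": 0,"dy": 0,"dz": 0.4,"ax": 0,"ay": 0,"az": 0,"fingers": 0}
    - {"dx": 0,"dy": 0,"dz": 0.45,"ax": 0,"ay": 0,"az": 0,"fingers": 0}
    - {"dx": 0,"dy": 0,"dz": 0.5,"ax": 0,"ay": 0,"az": 0,"fingers": 0}
    - {"dx": 0,"dy": 0,"dz": 0.5,"ax": 0,"ay": 0,"az": 0,"fingers": 0}
    - {"dx": 0,"dy": 0,"dz": 0.5,"ax": 0,"ay": 0,"az": 0,"fingers": 0}

```text
clock: 10.53
tool_pos: [602.9, -237.8, 101.6]
orientation: [-1.942, 2.47, -0.0]
ft_force: [0.5, 0.7, -2.5]
width: 15.7
```

apply_moves:
  newtons: 40
  rows:
    - {"dx": 0,"dy": 0,"dz": 0.05,"ax": 0,"ay": 0,"az": 0,"fingers": 0}
    - {"dx": 0,"dy": 0,"dz": 0.1,"ax": 0,"ay": 0,"az": 0,"fingers": 0}
    - {"dx": 0,"dy": 0,"dz": 0.12,"ax": 0,"ay": 0,"az": 0,"fingers": 0}
    - {"dx": 0,"dy": 0,"dz": 0.12,"ax": 0,"ay": 0,"az": 0,"fingers": 0}
    - {"dx": 0,"dy": 0,"dz": 0.12,"ax": 0,"ay": 0,"az": 0,"fingers": 0}

```text
clock: 10.95
tool_pos: [603.0, -237.8, 101.5]
orientation: [-1.942, 2.469, -0.001]
ft_force: [-2.9, 2.9, 6.2]
width: 15.7
```

Contact was felt at the expected height, so I'll release and rise.

apply_moves:
  rows:
    - {"dx": 0,"dy": 0,"dz": 0,"ax": 0,"ay": 0,"az": 0,"fingers": 30}
    - {"dx": 0,"dy": 0,"dz": 0,"ax": 0,"ay": 0,"az": 0,"fingers": 60}
    - {"dx": 0,"dy": 0,"dz": 0,"ax": 0,"ay": 0,"az": 0,"fingers": 60}
    - {"dx": 0,"dy": 0,"dz": 0,"ax": 0,"ay": 0,"az": 0,"fingers": 60}
    - {"dx": 0,"dy": 0,"dz": 0,"ax": 0,"ay": 0,"az": 0,"fingers": 60}
    - {"dx": 0,"dy": 0,"dz": -1,"ax": 0,"ay": 0,"az": 0,"fingers": 60}
    - {"dx": 0,"dy": 0,"dz": -3,"ax": 0,"ay": 0,"az": 0,"fingers": 60}
    - {"dx": 0,"dy": 0,"dz": -6,"ax": 0,"ay": 0,"az": 0,"fingers": 60}
    - {"dx": 0,"dy": 0,"dz": -9,"ax": 0,"ay": 0,"az": 0,"fingers": 60}
    - {"dx": 0,"dy": 0,"dz": -12,"ax": 0,"ay": 0,"az": 0,"fingers": 60}
    - {"dx": 0,"dy": 0,"dz": -15,"ax": 0,"ay": 0,"az": 0,"fingers": 60}
    - {"dx": 0,"dy": 0,"dz": -16,"ax": 0,"ay": 0,"az": 0,"fingers": 60}

```text
clock: 11.95
tool_pos: [604.6, -238.6, 266.7]
orientation: [-1.94, 2.466, -0.01]
ft_force: [0.8, -1.0, 2.7]
width: 52.6
```

apply_moves:
  newtons: 30
  rows:
    - {"dx": -1,"dy": 2.5,"dz": 0,"ax": 0,"ay": 0,"az": 0,"fingers": 40}
    - {"dx": -2.2,"dy": 5,"dz": 0,"ax": 0,"ay": 0,"az": 0,"fingers": 20}
    - {"dx": -3.3,"dy": 7.5,"dz": 0,"ax": 0,"ay": 0,"az": 0,"fingers": 0}
    - {"dx": -4.4,"dy": 10,"dz": 0,"ax": 0,"ay": 0,"az": 0,"fingers": 0}
    - {"dx": -5.5,"dy": 12,"dz": 0,"ax": 0,"ay": 0,"az": 0,"fingers": 0}
    - {"dx": -6.3,"dy": 13.5,"dz": 0,"ax": 0,"ay": 0,"az": 0,"fingers": 0}
    - {"dx": -6.3,"dy": 13.7,"dz": 0,"ax": 0,"ay": 0,"az": 0,"fingers": 0}
    - {"dx": -6.3,"dy": 13.7,"dz": 0,"ax": 0,"ay": 0,"az": 0,"fingers": 0}
    - {"dx": -6.3,"dy": 13.7,"dz": 0,"ax": 0,"ay": 0,"az": 0,"fingers": 0}
    - {"dx": -6.3,"dy": 13.7,"dz": 0,"ax": 0,"ay": 0,"az": 0,"fingers": 0}

```text
clock: 12.78
tool_pos: [485.2, -144.6, 260.5]
orientation: [1.942, -2.47, 0.0]
ft_force: [-0.1, -0.8, 0.2]
width: 0.4
```

```bash
python3 - <<'E'
from h import *
s=arm.get_state();print(s['clock'],s['tool_pos'],np.degrees(yaw(s)),s['width'])
im,c=snap('wrist','w6')
print(proj(c,[[463,-242.9,107],[602.4-18.8,-240.6-77.8,102],[602.4+18.8,-240.6+77.8,102]]))
E
```

```text
12.7833 [ 485.24251612 -144.59030327  260.47008386] -103.65760601716853 0.3732910666283341
[[3.21215355e+02 6.06100250e+01]
 [1.50706786e+02 1.83822589e-01]
 [1.73733988e+02 1.95206568e+02]]
```

View pics/w6.png

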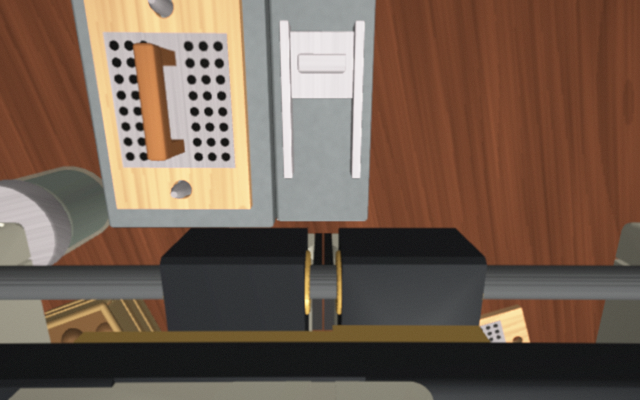

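The screen sits flat with both pins showing, at (160,5) and (181,189). The tab is at (321,62), as predicted. Next I'll put the shut fingers on the tab's -y side.

apply_moves:
  rows:
    - {"dx": 3,"dy": 0,"dz": 0,"ax": 0,"ay": 0,"az": 0,"fingers": 0}
    - {"dx": 6,"dy": -0.1,"dz": 0,"ax": 0,"ay": 0,"az": 0,"fingers": 0}
    - {"dx": 9,"dy": -0.15,"dz": 0,"ax": 0,"ay": 0,"az": 0,"fingers": 0}
    - {"dx": 12,"dy": -0.15,"dz": 1,"ax": 0,"ay": 0,"az": 0,"fingers": 0}
    - {"dx": 12.8,"dy": -0.15,"dz": 4,"ax": 0,"ay": 0,"az": 0,"fingers": 0}
    - {"dx": 12.8,"dy": -0.15,"dz": 7,"ax": 0,"ay": 0,"az": 0,"fingers": 0}
    - {"dx": 12.8,"dy": -0.15,"dz": 10,"ax": 0,"ay": 0,"az": 0,"fingers": 0}
    - {"dx": 12.8,"dy": -0.15,"dz": 12,"ax": 0,"ay": 0,"az": 0,"fingers": 0}
    - {"dx": 12.8,"dy": -0.15,"dz": 14,"ax": 0,"ay": 0,"az": 0,"fingers": 0}
    - {"dx": 12.8,"dy": -0.15,"dz": 14,"ax": 0,"ay": 0,"az": 0,"fingers": 0}

```text
clock: 13.67
tool_pos: [453.4, -268.8, 116.0]
orientation: [1.937, -2.468, -0.01]
ft_force: [-1.2, 0.5, 0.1]
width: 0.5
```

apply_moves:
  rows:
    - {"dx": 0,"dy": 0,"dz": 1,"ax": 0,"ay": 0,"az": 0,"fingers": 0}
    - {"dx": 0,"dy": 0,"dz": 2,"ax": 0,"ay": 0,"az": 0,"fingers": 0}
    - {"dx": 0,"dy": 0,"dz": 2.5,"ax": 0,"ay": 0,"az": 0,"fingers": 0}
    - {"dx": 0,"dy": 0,"dz": 2.5,"ax": 0,"ay": 0,"az": 0,"fingers": 0}
    - {"dx": 0,"dy": 0,"dz": 2.5,"ax": 0,"ay": 0,"az": 0,"fingers": 0}
    - {"dx": -0.8,"dy": 0,"dz": 2.5,"ax": 0,"ay": 0,"az": 0,"fingers": 0}
    - {"dx": -1.6,"dy": 0,"dz": 2.5,"ax": 0,"ay": 0,"az": 0,"fingers": 0}
    - {"dx": -2.4,"dy": 0,"dz": 2.5,"ax": 0,"ay": 0,"az": 0,"fingers": 0}
    - {"dx": -3.2,"dy": 0,"dz": 2.5,"ax": 0,"ay": 0,"az": 0,"fingers": 0}
    - {"dx": -4,"dy": 0,"dz": 2.5,"ax": 0,"ay": 0,"az": 0,"fingers": 0}

```text
clock: 14.5
tool_pos: [466.0, -229.3, 95.9]
orientation: [-1.942, 2.468, -0.002]
ft_force: [-0.0, -2.3, 1.7]
width: 0.8
```

apply_moves:
  rows:
    - {"dx": -0.8,"dy": 0,"dz": 0,"ax": 0,"ay": 0,"az": 0,"fingers": 0}
    - {"dx": -1.6,"dy": 0,"dz": 0,"ax": 0,"ay": 0,"az": 0,"fingers": 0}
    - {"dx": -2.3,"dy": 0,"dz": 0,"ax": 0,"ay": 0,"az": 0,"fingers": 0}
    - {"dx": -2.8,"dy": 0,"dz": 0,"ax": 0,"ay": 0,"az": 0,"fingers": 0}
    - {"dx": -3.1,"dy": 0,"dz": 0,"ax": 0,"ay": 0,"az": 0,"fingers": 0}
    - {"dx": -3.3,"dy": 0,"dz": 0,"ax": 0,"ay": 0,"az": 0,"fingers": 0}
    - {"dx": -3.5,"dy": 0,"dz": 0,"ax": 0,"ay": 0,"az": 0,"fingers": 0}
    - {"dx": -3.5,"dy": 0,"dz": 0,"ax": 0,"ay": 0,"az": 0,"fingers": 0}
    - {"dx": -3.5,"dy": 0,"dz": 0,"ax": 0,"ay": 0,"az": 0,"fingers": 0}

```text
clock: 15.25
tool_pos: [473.4, -196.8, 95.3]
orientation: [1.941, -2.469, 0.001]
ft_force: [-0.5, -5.1, 0.8]
width: 0.6
```

apply_moves:
  rows:
    - {"dx": -0.15,"dy": 0,"dz": 0,"ax": 0,"ay": 0,"az": 0,"fingers": 0}
    - {"dx": -0.3,"dy": 0,"dz": 0,"ax": 0,"ay": 0,"az": 0,"fingers": 0}
    - {"dx": -0.3,"dy": 0,"dz": 0,"ax": 0,"ay": 0,"az": 0,"fingers": 0}
    - {"dx": -0.3,"dy": 0,"dz": 0,"ax": 0,"ay": 0,"az": 0,"fingers": 0}

```text
clock: 15.58
tool_pos: [473.4, -196.3, 95.5]
orientation: [1.939, -2.466, 0.003]
ft_force: [-0.2, -21.7, -1.9]
width: 0.1
```

At the stop (22 N). Back off to the button.

apply_moves:
  rows:
    - {"dx": 1,"dy": 0,"dz": 0,"ax": 0,"ay": 0,"az": 0,"fingers": 0}
    - {"dx": 2.5,"dy": 0,"dz": 0,"ax": 0,"ay": 0,"az": 0,"fingers": 0}
    - {"dx": 4,"dy": 0,"dz": 0,"ax": 0,"ay": 0,"az": 0,"fingers": 0}
    - {"dx": 5,"dy": 0,"dz": 0,"ax": 0,"ay": 0,"az": 0,"fingers": 0}
    - {"dx": 5,"dy": 0,"dz": 0,"ax": 0,"ay": 0,"az": 0,"fingers": 0}
    - {"dx": 5,"dy": 0,"dz": 0.7,"ax": 0,"ay": 0,"az": 0,"fingers": 0}
    - {"dx": 5,"dy": 0,"dz": 1.4,"ax": 0,"ay": 0,"az": 0,"fingers": 0}
    - {"dx": 5,"dy": 0,"dz": 1.8,"ax": 0,"ay": 0,"az": 0,"fingers": 0}
    - {"dx": 5,"dy": 0,"dz": 1.8,"ax": 0,"ay": 0,"az": 0,"fingers": 0}

```text
clock: 16.33
tool_pos: [461.7, -241.1, 75.9]
orientation: [1.941, -2.468, -0.003]
ft_force: [0.2, -0.2, -1.0]
width: 0.3
```

```bash
python3 - <<'E'
from h import *
s=arm.get_state();print(s['clock'],s['tool_pos'],s['ft_force'])
im,c=snap('side','d7');cv2.imwrite('pics/z7.png',cv2.resize(im[230:360,245:400,::-1],None,fx=4,fy=4,interpolation=2))
E
```

```text
16.3333 [ 461.69192978 -241.0785399    75.8955778 ] [ 0.24573346 -0.22849335 -1.0092391 ]
```

View pics/z7.png

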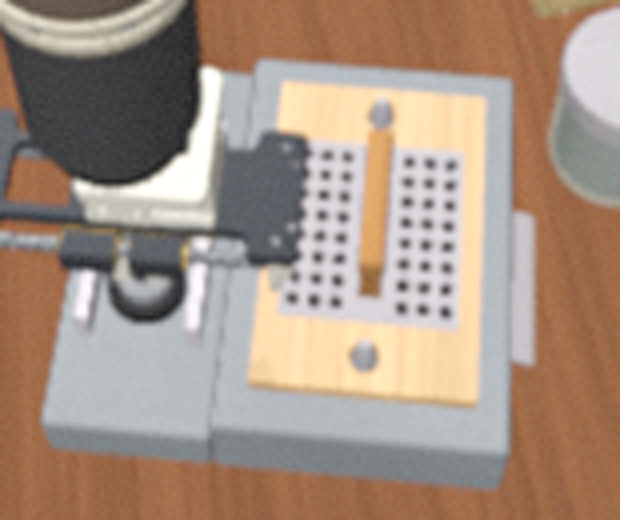

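The screen is seated with both pins through at (382,112) and (364,353). The button is uncovered at (148,290) under the fingers. Press.

apply_moves:
  rows:
    - {"dx": 0,"dy": 0,"dz": 0.3,"ax": 0,"ay": 0,"az": 0,"fingers": 0}
    - {"dx": 0,"dy": 0,"dz": 0.6,"ax": 0,"ay": 0,"az": 0,"fingers": 0}
    - {"dx": 0,"dy": 0,"dz": 0.8,"ax": 0,"ay": 0,"az": 0,"fingers": 0}
    - {"dx": 0,"dy": 0,"dz": 1,"ax": 0,"ay": 0,"az": 0,"fingers": 0}
    - {"dx": 0,"dy": 0,"dz": 1.15,"ax": 0,"ay": 0,"az": 0,"fingers": 0}
    - {"dx": 0,"dy": 0,"dz": 1.15,"ax": 0,"ay": 0,"az": 0,"fingers": 0}
    - {"dx": 0,"dy": 0,"dz": 1.15,"ax": 0,"ay": 0,"az": 0,"fingers": 0}

```text
clock: 16.97
tool_pos: [462.9, -241.6, 66.3]
orientation: [-1.942, 2.469, -0.001]
ft_force: [-0.2, 3.8, 6.9]
width: -0.2
```

apply_moves:
  rows:
    - {"dx": 0,"dy": 0,"dz": 0.1,"ax": 0,"ay": 0,"az": 0,"fingers": 0}
    - {"dx": 0,"dy": 0,"dz": 0.15,"ax": 0,"ay": 0,"az": 0,"fingers": 0}
    - {"dx": 0,"dy": 0,"dz": 0.15,"ax": 0,"ay": 0,"az": 0,"fingers": 0}
    - {"dx": 0,"dy": 0,"dz": 0.15,"ax": 0,"ay": 0,"az": 0,"fingers": 0}

```text
clock: 17.3
tool_pos: [463.0, -241.6, 66.0]
orientation: [-1.942, 2.468, -0.002]
ft_force: [-3.4, 6.6, 19.2]
width: 0.2
```

The button is at its stop (19 N, z = 66.0). Release and rise clear.

apply_moves:
  rows:
    - {"dx": 0,"dy": 0,"dz": -1,"ax": 0,"ay": 0,"az": 0,"fingers": 0}
    - {"dx": 0,"dy": 0,"dz": -3,"ax": 0,"ay": 0,"az": 0,"fingers": 0}
    - {"dx": 0,"dy": 0,"dz": -6,"ax": 0,"ay": 0,"az": 0,"fingers": 0}
    - {"dx": -2,"dy": 0,"dz": -9,"ax": 0,"ay": 0,"az": 0,"fingers": 0}
    - {"dx": -5,"dy": 0,"dz": -12,"ax": 0,"ay": 0,"az": 0,"fingers": 0}
    - {"dx": -8,"dy": 0,"dz": -15,"ax": 0,"ay": 0,"az": 0,"fingers": 0}
    - {"dx": -10,"dy": 0,"dz": -18,"ax": 0,"ay": 0,"az": 0,"fingers": 0}
    - {"dx": -10,"dy": 0,"dz": -20,"ax": 0,"ay": 0,"az": 0,"fingers": 0}
    - {"dx": -10,"dy": 0,"dz": -20,"ax": 0,"ay": 0,"az": 0,"fingers": 0}
    - {"dx": -10,"dy": 0,"dz": -20,"ax": 0,"ay": 0,"az": 0,"fingers": 0}

```text
clock: 18.13
tool_pos: [486.5, -144.2, 265.4]
orientation: [-1.941, 2.467, -0.002]
ft_force: [-0.2, -0.4, -0.3]
width: 0.3
```

```bash
python3 - <<'E'
from h import *
s=arm.get_state();print(s['clock'],s['tool_pos'],s['ft_force'])
snap('wrist','w8')
E
```

```text
18.1333 [ 486.4681556  -144.19328804  265.43468791] [-0.18561463 -0.36431205 -0.30692919]
```

View pics/w8.png

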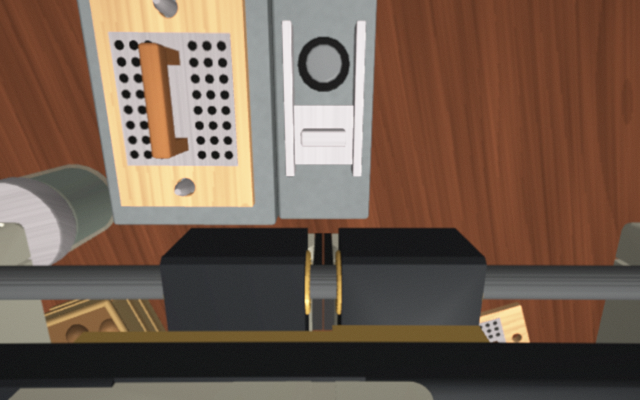

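The screen is flush over both pins, the catch is open with its tab at (323,138), and the button at (323,64) is uncovered. I'll hand the job in.

```bash
python3 -c "
from rig import workorder
print(workorder.finish_job())"
```

```text
the job is handed in; nothing more can be done
None
```

The job is done and handed in, with the clock at about 18 s of the 72 s allowed; the hand-in reported no verdict.

- **Screen:** I lifted it by its grip bar and lowered it over both pins. Contact came at the height where it should lie flush (about 9 N), and then I let go. In the last picture it lies flat with both pins through its holes.
- **Catch:** I pushed it along +y until it met its stop (about 22 N). In the last picture it stands open, clear of the button.
- **Button:** I pressed it to its stop, with the fingertips at z = 66.0 mm against a 72 mm top (19 N), then released it. The last picture shows it uncovered. I did not measure that it had come back up.
- **Basket and jars:** I kept clear of them. The canister shows in the last views, but I did not check the positions of the basket, the jar or the canister afterwards.
- **Arm:** it ended clear of everything, with the force reading near zero.

Two things went wrong along the way:
- **Refused move:** my first move call was rejected because its rows left out some fields. I resent it with full rows and nothing had moved.
- **Disagreeing measurements:** the first two-camera estimate of the pins differed from the close wrist view by 2–4 mm. I used the wrist view, then corrected about 1 mm and 0.4° after sighting a pin through one of the screen's holes.

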